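# Push the fittings tray through the drop gate

### The job

With a fingertip, press the long red bar outward over the rail it is hinged on so that the red gate swings up, and keep holding it up while you push the wooden fittings tray by its dark upright board along the lane until it is fully home against the end stop. The gate must not rub on or drop onto the tray or fittings; once the tray is home, let the bar go so that the gate drops shut behind the tray box. Push only: do not lift or tip the tray, keep the fittings in it, and leave the plane, rosin, spool clamp and jar where they stand.

Things in the scene. Friction and masses are not known exactly. Their poses are not given: they have to be found in the camera images.
- lane: Fixed plywood lane with two low wooden rails, 473 x 110 mm. Origin: on the bench under the shut gate, mid width. +x runs along the lane, the way to push the tray; +y to its left (the side of the gate's hinge); z up. Floor top z = 6 mm; open entry end x = -330 mm. Rails at y = +-43 to +-55 mm, tops z = 18 mm. 10 mm square brackets, 47 mm high, on the left rail at x = -318, -22, 22 mm.
- end_stop (a point): Middle of the face of the wooden end stop, at lane x = 129 mm; top at z = 32 mm. Fully home, the tray's front touches it.
- shaft (a point): On the axis of the gate's steel shaft (the hinge), at lane x = 0, y = 46, z = 42 mm. The shaft is 8 mm thick, parallel to lane x, from x = -328 to 38 mm.
- gate (a joint): Turn of the gate about its shaft, rad: 0 shut, 1.0 fully up (stop). The gate is one rigid piece: shaft, arm with red blade, and red press bar on three thin legs. Pressing the bar toward lane +y raises the blade; 0.6 or more clears tray and fittings. It takes about 2 N at the bar; a spring shuts it whenever it is let go.
- blade (a point): Centre of the red blade, 6 mm thick along the lane, 31 mm wide, 30 mm high. Shut: lane y -21 to 10 mm, z 16 to 46 mm, blocking the tray box. Fully up it reaches z = 105 mm. With the tray home it drops into the space between tray box and dark board, 5 mm above the tongue.
- press_bar (a point): Middle of the red press bar: a free-turning round sleeve, 8 mm thick, parallel to lane x from x = -315 to -62 mm, 34 mm from the shaft axis; a finger can slide along it. Gate shut: at lane y = 20, z = 64 mm, leaning in over the lane; at 0.7 rad: y = 40, z = 75; at 0.87 rad upright over the shaft; fully up: y = 50, z = 76 mm.
- tray: Loose wooden tray, about 0.45 kg, in the lane with 3 mm play each side. Origin: underside, middle of its open box, 111 (x) x 80 x 24 mm, one cross wall; +x is the front. Behind it a tongue 44 mm wide, 5 mm thick, leads to a dark upright push board at x = -145.5 to -153.5 mm: y = -36 to 8 mm, top 63 mm over the underside (left of it lower, 40 mm). Fully home the origin is at lane x = 73.5 mm.
- push_board (a point): On the rear face of the push board's tall part, mid width (44 mm), 50 mm above the tray's underside, 56 mm above the bench; its top edge is 13 mm higher. Push it along lane +x. A fingertip 48 to 55 mm above the bench clears rails and shaft; at that height one finger's tip can hold the press bar while the other pushes the board.
- cargo_bridge: Pale maple violin bridge blank, 33 x 41 x 8 mm, lying in the tray's rear compartment. Origin: centre of underside.
- cargo_peg_a: Black tuning peg, 22 x 62 x 12 mm, lying in the tray's front compartment. Origin: centre of underside.
- cargo_peg_b: Second black tuning peg, the same, next to the first.
- plane: Bystander: brass finger plane, 29 x 60 x 31 mm, on the bench on the lane's right. Origin: centre of underside.
- rosin: Bystander: orange rosin cake in a green collar, 45 mm across, 16 mm high, on the lane's right. Origin: centre of underside.
- spool: Bystander: turned wooden spool clamp with brass wing nut, standing, 35 mm across, 68 mm high, on the lane's left. Origin: centre of underside.
- jar: Bystander: glass varnish jar with black cap, 64 mm across, 76 mm high, beyond the end stop. Origin: centre of underside.

How it is judged:
By the outcome, as a careful person would: the job done as asked, in the order asked, and still so for the second after the job is handed in, with the robot touching nothing.
It also fails if it takes over 40 s, if anything falls off the work surface, if the arm or the gripper's body presses on something with over 40 N, if the wrist force passes 120 N, or if a joint passes its speed limit or range.

### The arm

A 6-joint arm with a two-finger parallel gripper is mounted at the origin on a cart in front of the work surface, level with it; the furniture and walls round the work are solid. World frame = base frame: x ahead of the robot, y to its left, z up, the work surface at z = 0. Lengths are in m, angles in rad, forces in N, time in s.
With the tool pointing down it reaches from about 0.3 to 0.85 m from the base axis. Payload 5.4 kg.
Tool frame: the origin (TCP) lies between the finger pads; the fingertips stand 14 mm ahead of it and the grasp point (between the pads) lies 5 mm behind it; z points along the fingers, y is the direction in which the jaws open and shut (so a half turn about z gives the same grasp; the last joint's range is limited). The gripper opens to 85 mm and grips with 20 to 120 N. Pads are 22 mm wide; open, the fingers measure 114 mm over their backs; the gripper's body (76 mm by 85 mm) begins 54 mm behind the grasp point. The pads swing forward as they close: fully open they stand 13 mm farther back than shut.
Start: joints at [-1.385, 0.158, 1.597, -0, 1.386, -0.21], TCP at [0.222, -0.531, 0.245] pointing down, gripper open.
Joint ranges: [-2.91, 2.91], [-0.94, 2.29], [0.18, 2.7], [-1.29, 4.43], [0.17, 2.64], [-3, 3]. Speed limits (rad/s): [2.57, 2.57, 3.14, 3.14, 3.14, 3.14].

### API

Orientations are given as a 3x3 rotation matrix whose columns are the frame's x, y, z axes.
In Python, from plant import r gives the robot as it stands. The module is installed in compiled form; this text tells all that it offers.
- The arm moves only by the tool step_arm, never from a script. Its argument "motion" is a list of rows, each a list of 7 numbers: the opening, from 0 (shut) to 1 (fully open), then the shift along the tool's x, y, z in m, then the turn, a rotation vector about the tool's x, y, z in rad. In form: [[claw, x, y, z, wx, wy, wz], ...]. A call has 1 to 8 rows; each row is the pose to reach, as a shift and turn from the pose measured when the call began, along the tool's axes at that moment; what a row does not reach only later rows make up. A row lasts 1/10 s, in which the tool goes at most 50 mm and 8.59 degrees, less where a joint would pass 70% of its speed; a pose out of reach is approached as far as the arm can. A call with a gripper value outside its range is refused whole. The fingers move at their own pace and stop on an object; the grip force is fixed at half the most. Time passes only in rows, so rows that repeat a pose let the fingers close. It gives the time, the measured TCP pose, the force and the opening at its end, in the units of the state.
- r.state(): the state, without advancing time (a new reading comes with each control period).
- r.snapshot(name): name is "scene" or "side" or "wrist"; returns a dict with "pixels" (400x640x3 uint8, red, green, blue), "fx", "fy", "cx", "cy" (pixels), "k1" (the pictures are not rectified: a ray, as slopes to the right and down, at radius r is drawn at 1 + k1 r^2 times it, then the intrinsics apply), "rvec" (rotation vector, rad) and "tvec" (3), from world to camera coordinates, as OpenCV has them; the wrist camera has in their place "mount" (4x4, takes a point from camera to tool coordinates, whose origin is the TCP and whose axes are the flange's). Camera axes: x right, y down, z forward; pixel columns grow to the right and rows downward; lengths in m; the calibration is good to about 2 mm. A picture is of the moment at which its call begins: read the wrist's pose just before it. There is no depth.
- r.job_done(): hands the job in, once; it reports no verdict.
The state is a dict: "time": time; "joint_positions": joint angles; "joint_velocities": joint speeds; "joint_torque": joint torques, N m; "ee_pos": TCP position; "eef_rot": TCP orientation; "force": force on the tool from outside, world axes, zero at the start; "ft_torque": the same for the moment, N m; "finger_gap": opening from 0.0 (shut) to 1.0 (fully open).
Only numpy, scipy, OpenCV 4.12 (cv2) and the standard library are available. Lean on these libraries where they do the work, as an engineer would, in place of code of your own. Each camera call takes 0.05 s, during which the arm holds its last target. There are 200 camera calls.

## Working session

There is one attempt and no reset: what is moved stays moved. The work goes in short steps, Python scripts to look and compute and a tool call to move; the robot and the scene stay as the last step left them, time stands still between calls to the robot, and variables do not carry over. Pictures are saved under pics/ and viewed, about 8 in all and at most 12, crops included, and the job is handed in when it is done.

Besides the shell and the picture viewer there is one more tool, called as name([rows], argument=value, ...), one row to a line, values as JSON. step_arm: Moves the arm, as the interface text tells. Its arguments: {"type":"object","properties":{"motion":{"type":"array"}},"required":["motion"]}

```bash
mkdir -p pics; cat > h.py <<'E'
import numpy as np,cv2
from plant import r
def snap(n,f=None):
    s=r.state(); d=r.snapshot(n); 
    if f: cv2.imwrite('pics/'+f,d['pixels'][:,:,::-1])
    if 'mount' in d:
        T=np.eye(4);T[:3,:3]=np.array(s['eef_rot']).reshape(3,3);T[:3,3]=s['ee_pos'];M=T@np.array(d['mount'])
        d['R']=M[:3,:3].T;d['C']=M[:3,3]
    else:
        d['R']=cv2.Rodrigues(np.array(d['rvec'],float))[0];d['C']=-d['R'].T@np.array(d['tvec'],float).ravel()
    d['t']=-d['R']@d['C'];d['K']=np.array([[d['fx'],0,d['cx']],[0,d['fy'],d['cy']],[0,0,1.]]);d['D']=np.array([d['k1'],0,0,0.])
    return d
def ray(d,p):
    u=cv2.undistortPoints(np.array(p,float).reshape(-1,1,2),d['K'],d['D']).reshape(-1,2)
    return np.c_[u,np.ones(len(u))]@d['R']
def onz(d,p,z):
    v=ray(d,p);return d['C']+v*((z-d['C'][2])/v[:,2])[:,None]
def proj(d,P):
    return cv2.projectPoints(np.array(P,float).reshape(-1,1,3),cv2.Rodrigues(d['R'])[0],d['t'],d['K'],d['D'])[0].reshape(-1,2)
E
python3 -c "
from h import *
np.set_printoptions(precision=3,suppress=True)
a=snap('scene','scene.png');b=snap('side','side.png');print(a['C'],b['C'],r.state())"
```

```text
[0.105 0.57  0.536] [0.521 0.686 0.559] {'time': 0.1, 'joint_positions': array([-1.385,  0.159,  1.598,  0.   ,  1.386, -0.21 ]), 'joint_velocities': array([-0.   , -0.001, -0.004,  0.002, -0.   , -0.001]), 'joint_torque': array([ -0.   , -39.699, -33.234,  -0.   ,   0.004,   0.   ]), 'ee_pos': array([ 0.222, -0.53 ,  0.244]), 'eef_rot': array([[ 0.923,  0.386, -0.   ],
       [ 0.386, -0.923,  0.002],
       [ 0.   , -0.002, -1.   ]]), 'force': array([-0.732,  0.821, -0.751]), 'ft_torque': array([ 0.006, -0.023,  0.011]), 'finger_gap': 0.9985302634587205}
```

View pics/scene.png

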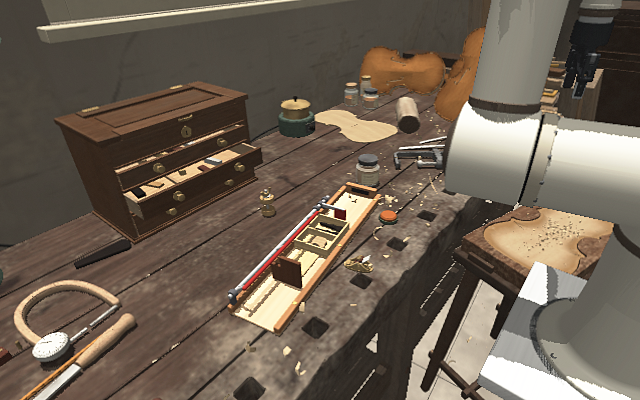

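View pics/side.png

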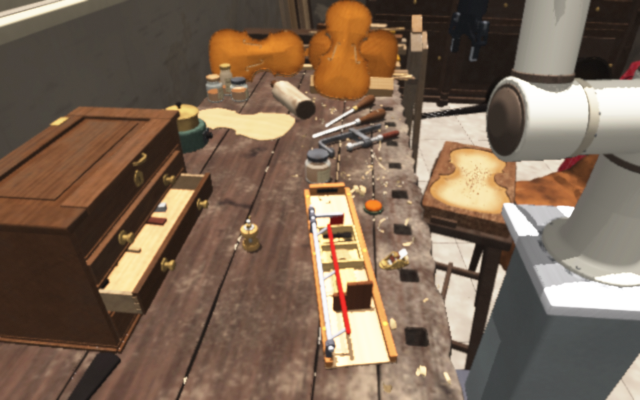

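The scene view shows the lane from (255,320), its entry end, to (360,190), its end stop. The red bar is on the left, the board is at about (287,272) and the jar is behind the stop. I'll zoom in on both views.

```bash
python3 -c "
import cv2,numpy as np
a=cv2.imread('pics/scene.png')[175:340,215:415];b=cv2.imread('pics/side.png')[175:370,290:410]
cv2.imwrite('pics/ca.png',cv2.resize(a,None,fx=3.6,fy=3.6,interpolation=2));cv2.imwrite('pics/cb.png',cv2.resize(b,None,fx=3,fy=3,interpolation=2))"
```

```text
(no output)
```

View pics/ca.png

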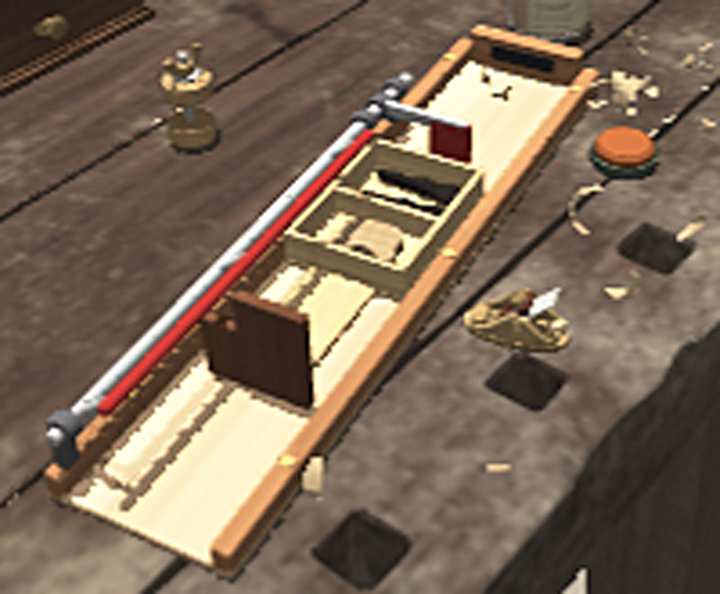

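View pics/cb.png

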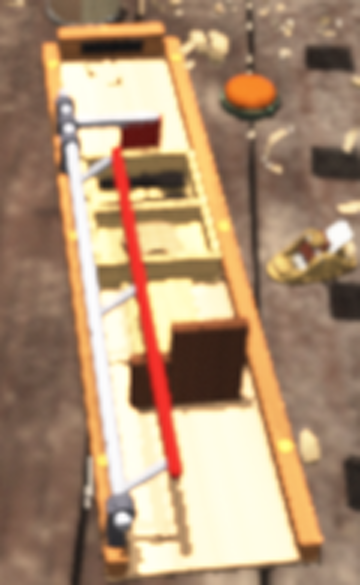

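The crops show the rail ends, the bar ends, the blade and the board clearly. I'll fit the lane pose to these landmarks and then locate the board.

```bash
cat > fit.py <<'E'
from h import *
from scipy.optimize import least_squares
np.set_printoptions(precision=4,suppress=True)
a=snap('scene');b=snap('side')
A=lambda p:(np.array(p)+.5)/3.6-.5+[215,175]
B=lambda p:(np.array(p)+.5)/3-.5+[290,175]
L=[(-330,55,18),(-330,-43,18),(143,-55,18),(-315,20,64),(-62,20,64)]
pa=A([(48,475),(213,550),(598,72),(103,408),(370,136)])
Lb=[(-330,55,18),(-330,-55,18),(-315,20,64),(-62,20,64)]
pb=B([(104,570),(321,540),(175,474),(117,150)])
def W(P,q):
    P=np.array(P)/1000.;c,s=np.cos(q[2]),np.sin(q[2]);return np.c_[q[0]+c*P[:,0]-s*P[:,1],q[1]+s*P[:,0]+c*P[:,1],P[:,2]]
f=lambda q:np.r_[(proj(a,W(L,q))-pa).ravel(),(proj(b,W(Lb,q))-pb).ravel()]
q0=[*onz(a,A([(360,170)]),0.02)[0,:2],-1.57]
s=least_squares(f,q0,loss='soft_l1');q=s.x;print(q,s.fun.reshape(-1,2))
def inv(P):
    c,s=np.cos(q[2]),np.sin(q[2]);d=P[:,:2]-q[:2];return np.c_[c*d[:,0]+s*d[:,1],-s*d[:,0]+c*d[:,1]]*1000
print('board top z69 rear edge',inv(onz(a,A([(232,292),(311,322)]),.069)),inv(onz(b,B([(172,326),(246,322)]),.069)))
print('board bottom',inv(onz(a,A([(206,362),(313,405)]),.011)),inv(onz(b,B([(131,404),(242,402)]),.011)))
print('box front right top z30', inv(onz(a,A([(482,178)]),.030)))
np.save('q.npy',q)
E
python3 fit.py
```

```text
[ 0.5493 -0.0126 -1.3842] [[-2.0188 -0.398 ]
 [-1.9707 -0.4171]
 [ 0.6674 -0.5603]
 [ 0.4456  0.4466]
 [-0.7777  0.0042]
 [ 0.6202 -2.6204]
 [ 1.0424  0.822 ]
 [ 0.2486 -0.7471]
 [-0.479   0.1961]]
board top z69 rear edge [[-223.1285    9.6063]
 [-224.1528  -38.5731]] [[-224.1934    8.1304]
 [-225.1581  -32.3801]]
board bottom [[-223.8078   31.9094]
 [-224.7427  -36.5865]] [[-226.3068   29.3064]
 [-231.0542  -33.4911]]
box front right top z30 [[-27.64   -41.4187]]
```

step_arm([
  [0.33, 0.54, -0.61, 0, 0, 0, -1.36],
  [0.33, 0.54, -0.61, 0, 0, 0, -1.36],
  [0.33, 0.54, -0.61, 0, 0, 0, -1.36],
  [0.33, 0.54, -0.61, 0, 0, 0, -1.36],
  [0.33, 0.54, -0.61, 0, 0, 0, -1.36],
  [0.33, 0.54, -0.61, 0, 0, 0, -1.36],
  [0.33, 0.54, -0.61, 0, 0, 0, -1.36],
  [0.33, 0.54, -0.61, 0, 0, 0, -1.36],
])

```text
time: 1.0
ee_pos: [0.3509, -0.15, 0.2454]
eef_rot: [[-0.03, 1.0, 0.001], [1.0, 0.03, 0.001], [0.001, 0.001, -1.0]]
force: [1.0, 0.3, 0.9]
finger_gap: 0.331
```

step_arm([
  [0.33, 0.388, 0.145, 0, 0, 0, -0.157],
  [0.33, 0.388, 0.145, 0, 0, 0, -0.157],
  [0.33, 0.388, 0.145, 0, 0, 0, -0.157],
  [0.33, 0.388, 0.145, 0, 0, 0, -0.157],
  [0.33, 0.388, 0.145, 0, 0, 0, -0.157],
  [0.33, 0.388, 0.145, 0.05, 0, 0, -0.157],
  [0.33, 0.388, 0.145, 0.09, 0, 0, -0.157],
  [0.33, 0.388, 0.145, 0.09, 0, 0, -0.157],
])

```text
time: 1.8
ee_pos: [0.4738, 0.2123, 0.177]
eef_rot: [[-0.187, 0.982, 0.002], [0.982, 0.187, 0.001], [0.0, 0.002, -1.0]]
force: [-0.2, -0.1, -0.2]
finger_gap: 0.333
```

step_arm([
  [0.33, 0, 0, 0, 0, 0, 0],
])

```text
time: 1.9
ee_pos: [0.4711, 0.2154, 0.1716]
eef_rot: [[-0.191, 0.981, -0.007], [0.982, 0.191, 0.0], [0.002, -0.007, -1.0]]
force: [-1.0, -0.2, -0.8]
finger_gap: 0.33
```

```bash
python3 - <<'E'
from h import *
np.set_printoptions(precision=4,suppress=True)
a=snap('scene');b=snap('side');w=snap('wrist')
s=r.state();print(s['ee_pos'],s['eef_rot'])
cv2.imwrite('pics/close.png',np.vstack([np.hstack([cv2.resize(d['pixels'][y:y+190,x:x+190],(380,380),interpolation=2) for d,x,y in((a,180,150),(b,240,180))]),cv2.resize(w['pixels'],(352,220)) [:, :].repeat(1,1) if 0 else np.hstack([cv2.resize(w['pixels'],(352,220)),np.zeros((220,408,3),np.uint8)])])[:,:,::-1])
print(proj(a,s['ee_pos']),proj(b,s['ee_pos']))
E
```

```text
[0.4737 0.2121 0.1772] [[-0.1878  0.9822  0.0022]
 [ 0.9822  0.1878  0.0004]
 [-0.      0.0023 -1.    ]]
[[291.0119 217.1918]] [[378.8678 234.1911]]
```

View pics/close.png

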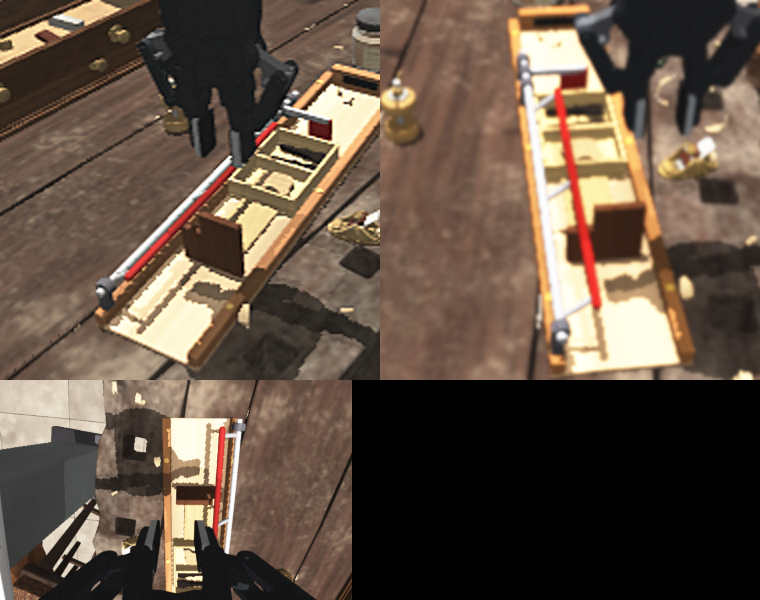

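The fingers straddle the lane above the plane/box side. Finger tips are at about (282,228)/(300,231) in scene and (369,248)/(393,246) in side. Next I'll triangulate the tips and take a closer look through the wrist camera.

```bash
python3 - <<'E'
from h import *
np.set_printoptions(precision=4,suppress=True)
a=snap('scene');b=snap('side');w=snap('wrist');s=r.state();np.savez('w.npz',R=w['R'],C=w['C'],t=w['t'],K=w['K'],D=w['D'],p=s['ee_pos'],E=s['eef_rot'])
E=np.array(s['eef_rot']).reshape(3,3)
def tri(pa,pb):
    va=ray(a,[pa])[0];vb=ray(b,[pb])[0];k=np.linalg.lstsq(np.c_[va,-vb],b['C']-a['C'],rcond=None)[0]
    A=a['C']+k[0]*va;B=b['C']+k[1]*vb;return (A+B)/2,np.linalg.norm(A-B)
for pa,pb in(((282.5,228.5),(393,246.5)),((282.5,228.5),(369,248.5)),((300,231.5),(393,246.5)),((300,231.5),(369,248.5))):
    P,e=tri(pa,pb);print('tip tool',E.T@(P-s['ee_pos']),e)
q=np.load('q.npy');c,sn=np.cos(q[2]),np.sin(q[2]);d=s['ee_pos'][:2]-q[:2];print('lane tcp',c*d[0]+sn*d[1],-sn*d[0]+c*d[1],s['ee_pos'][2])
cv2.imwrite('pics/w1.png',cv2.resize(w['pixels'][50:400,210:500],None,fx=1.7,fy=1.7,interpolation=2)[:,:,::-1])
E
```

```text
tip tool [ 0.0403 -0.0112 -0.0068] 0.0019731009233968457
tip tool [0.0073 0.0133 0.0238] 0.0021287186135085247
tip tool [ 0.0091 -0.0217  0.0187] 0.0013467687761117434
tip tool [-0.0294  0.0038  0.054 ] 0.0014894265941605225
lane tcp -0.23394558797992185 -0.031855212001806896 0.17862439654575551
```

View pics/w1.png

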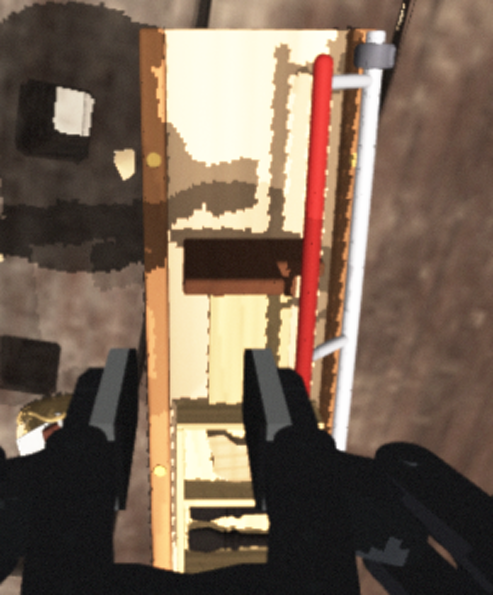

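The wrist view shows the bar end at (322,60), the board's rear top edge at y≈280, and the fingers at x≈120 and 262 (crop pixels). I'll refine the lane pose with it.

```bash
python3 - <<'E'
from h import *
from scipy.optimize import least_squares
np.set_printoptions(precision=4,suppress=True)
w=dict(np.load('w.npz'));Wp=lambda p:(np.array(p)+.5)/1.7-.5+[210,50]
print('cam',w['C'],w['E'].T@(w['C']-w['p']))
L=[(-330,-55,18),(-330,-43,18),(-315,20,68),(-330,-43,6)]
p=Wp([(140,30),(163,30),(322,55),(166,29)])
# rail right outer/inner further along: line points
def W(P,q):
    P=np.array(P)/1000.;c,s=np.cos(q[2]),np.sin(q[2]);return np.c_[q[0]+c*P[:,0]-s*P[:,1],q[1]+s*P[:,0]+c*P[:,1],P[:,2]]
q0=np.load('q.npy')
print('scene-fit reproj err px',(proj(w,W(L,q0))-p))
def inv(P,q):
    c,s=np.cos(q[2]),np.sin(q[2]);d=P[:,:2]-q[:2];return np.c_[c*d[:,0]+s*d[:,1],-s*d[:,0]+c*d[:,1]]*1000
print('rail inner top line',inv(onz(w,Wp([(163,30),(167,240),(173,390)]),.018),q0), 'outer',inv(onz(w,Wp([(140,30),(154,560)]),.018),q0))
print('bar centre',inv(onz(w,Wp([(323,70),(312,230),(303,370)]),.064),q0),'entry floor',inv(onz(w,Wp([(166,28),(340,28)]),.006),q0))
print('board rear top',inv(onz(w,Wp([(185,280),(285,280)]),.069),q0),'front top',inv(onz(w,Wp([(185,293),(285,293)]),.069),q0),'bot',inv(onz(w,Wp([(185,240)]),.011),q0))
E=w['E'];
for n,pp in(('R tip',[(104,350),(137,350)]),('L tip',[(245,350),(271,350)])):
    for z in(.014,.02):print(n,z,[ (E.T@(x-w['p'])*1000).round(1) for x in onz(w,Wp(pp),w['p'][2]-z)])
E
```

```text
cam [0.4586 0.2916 0.3082] [ 0.0818 -0.0002 -0.1295]
scene-fit reproj err px [[-1.25   -3.4186]
 [ 0.7712 -3.4393]
 [ 1.5572  2.6865]
 [-0.4561 -2.0775]]
rail inner top line [[-327.4814  -43.6241]
 [-227.5975  -42.8484]
 [-141.1538  -40.5375]] outer [[-327.4941  -54.0909]
 [ -19.4739  -53.4672]]
bar centre [[-311.0666   20.485 ]
 [-245.9851   20.21  ]
 [-179.1247   20.5462]] entry floor [[-328.8644  -42.6449]
 [-329.2838   40.0215]]
board rear top [[-225.3102  -33.6091]
 [-225.2622    9.0183]] front top [[-219.3562  -33.6193]
 [-219.2953    9.3294]] bot [[-225.4658  -33.7903]]
R tip 0.014 [array([  7.6, -23.1,  13.9]), array([  7.6, -14.3,  13.9])]
R tip 0.02 [array([  4.5, -24. ,  19.9]), array([  4.5, -14.9,  19.9])]
L tip 0.014 [array([ 7.6, 14.5, 14.1]), array([ 7.5, 21.4, 14.1])]
L tip 0.02 [array([ 4.5, 15.1, 20.1]), array([ 4.4, 22.3, 20.1])]
```

step_arm([
  [0.33, 0.028, 0.014, 0, 0, 0, 0],
  [0.33, 0.028, 0.014, 0.03, 0, 0, 0],
  [0.33, 0.028, 0.014, 0.06, 0, 0, 0],
  [0.33, 0.028, 0.014, 0.09, 0, 0, 0],
  [0.33, 0.028, 0.014, 0.112, 0, 0, 0],
  [0.33, 0.028, 0.014, 0.112, 0, 0, 0],
  [0.33, 0.028, 0.014, 0.112, 0, 0, 0],
])

```text
time: 2.9
ee_pos: [0.4845, 0.2411, 0.068]
eef_rot: [[-0.184, 0.983, 0.007], [0.983, 0.184, 0.001], [0.0, 0.007, -1.0]]
force: [0.4, 0.7, 1.2]
finger_gap: 0.33
```

```bash
cat > look.py <<'E'
from h import *
import sys
np.set_printoptions(precision=4,suppress=True)
a=snap('scene');b=snap('side');w=snap('wrist');s=r.state()
q=np.load('q.npy');c,sn=np.cos(q[2]),np.sin(q[2]);d=s['ee_pos'][:2]-q[:2];print('lane tcp mm',1000*(c*d[0]+sn*d[1]),1000*(-sn*d[0]+c*d[1]),1000*s['ee_pos'][2],s['force'],s['time'])
cr=lambda d,x,y,n,m:cv2.resize(d['pixels'][y:y+n,x:x+n],(m,m),interpolation=2)
cv2.imwrite('pics/'+sys.argv[1],np.hstack([np.vstack([cr(a,225,175,150,300),cr(b,290,175,150,300)]),cr(w,185,0,400,500)[0:500]if 0 else np.vstack([cr(w,200,30,300,500),np.zeros((100,500,3),np.uint8)])])[:,:,::-1])
E
python3 look.py l1.png
```

```text
lane tcp mm -261.7716742806948 -15.62925782204539 68.93929770559271 [ 0.6658  0.8673 -0.6523] 3.05
```

View pics/l1.png

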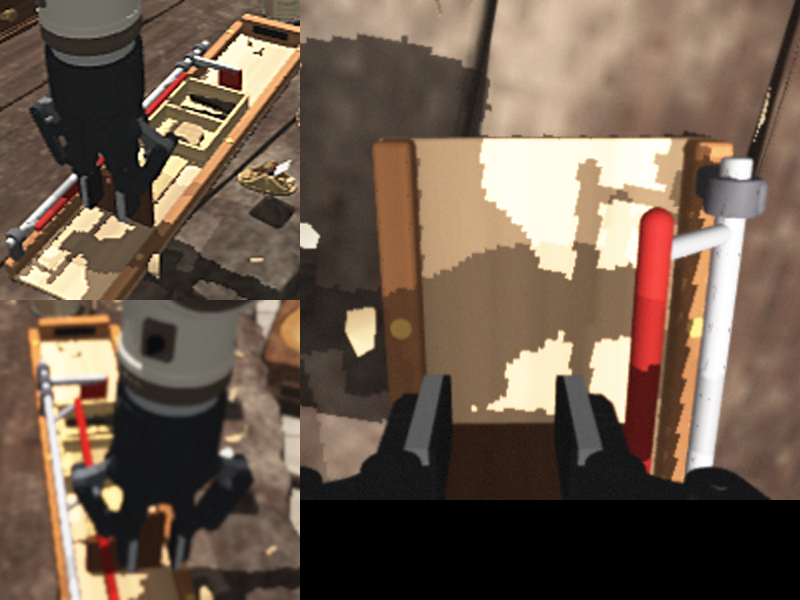

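Finger A sits just inside the bar and B is clear behind the board. In scene, the tips are at (267.5,277.5) and (286,284). Next I'll check the tip height.

```bash
python3 - <<'E'
from h import *
np.set_printoptions(precision=1,suppress=True)
a=snap('scene');b=snap('side');w=snap('wrist');s=r.state();E=np.array(s['eef_rot']).reshape(3,3);p=s['ee_pos']
for d,pp in((a,[(267.5,277.5),(286,284)]),(b,[(356,460/2-150/2+175-45),(380,284/2+175+0)])):
  for v in ray(d,pp):
    o=E.T@(d['C']-p);u=E.T@v
    print([1000*(o+u*((x-o[0])/u[0])) for x in(.011,)],'world z',p[2]*1000)
g=w['pixels'].astype(int)
# tip edges in wrist: crop->px
Wp=lambda q:(np.array(q)-[300,0]+.5)*.6-.5+[200,30]
for v in ray(w,Wp([(424,376),(452,376),(557,376),(583,376),(462,470),(620,440)])):
    o=E.T@(w['C']-p);u=E.T@v
    print('wrist x=11 plane',1000*(o+u*((.011-o[0])/u[0])))
E
```

```text
[array([11. , 17.6,  7.2])] world z 67.97929397897113
[array([ 11. , -21.3,   5. ])] world z 67.97929397897113
[array([ 11. ,  21.1, -47.2])] world z 67.97929397897113
[array([ 11. , -22.3,  28.5])] world z 67.97929397897113
wrist x=11 plane [ 11.  -20.3   6.9]
wrist x=11 plane [ 11.  -13.    6.9]
wrist x=11 plane [11.  14.2  6.9]
wrist x=11 plane [11.  20.9  6.9]
wrist x=11 plane [ 11.   -7.9 -32.9]
wrist x=11 plane [ 11.   25.  -22.6]
```

step_arm([
  [0.4, 0, 0, 0.006, 0, 0, 0],
  [0.4, 0, 0.005, 0.006, 0, 0, 0],
  [0.4, 0, 0.01, 0.006, 0, 0, 0],
  [0.4, 0, 0.015, 0.006, 0, 0, 0],
  [0.4, 0, 0.02, 0.006, 0, 0, 0],
  [0.4, 0, 0.025, 0.006, 0, 0, 0],
  [0.4, 0, 0.029, 0.006, 0, 0, 0],
  [0.4, 0, 0.029, 0.006, 0, 0, 0],
])

```text
time: 4.0
ee_pos: [0.5138, 0.2474, 0.0623]
eef_rot: [[-0.185, 0.983, 0.008], [0.983, 0.185, 0.002], [0.001, 0.008, -1.0]]
force: [-2.8, 0.1, -0.6]
finger_gap: 0.403
```

```bash
python3 look.py l2.png
```

```text
lane tcp mm -262.026457354571 12.609910342731803 62.174416785800524 [-3.4844  0.1314 -0.1098] 4.15
```

View pics/l2.png

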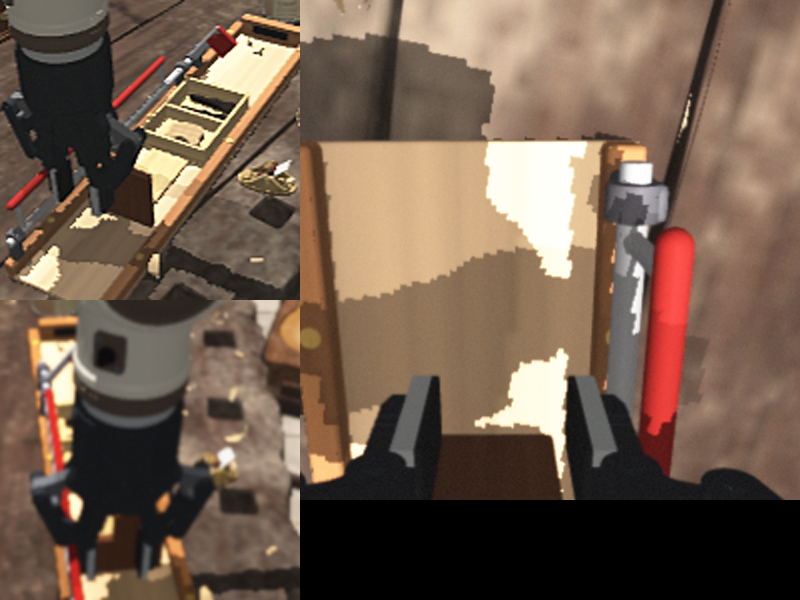

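The gate is up: the red bar is now outside the shaft at (672,260), and the blade is raised. I'll compute the bar position and B's place on the board.

```bash
python3 - <<'E'
from h import *
np.set_printoptions(precision=1,suppress=True)
w=snap('wrist');s=r.state();q=np.load('q.npy');c,sn=np.cos(q[2]),np.sin(q[2]);X=np.array([c,sn,0]);Y=np.array([-sn,c,0]);O=np.array([*q[:2],0])
M=np.array([X,Y,[0,0,1]])
Wp=lambda q:(np.array(q)-[300,0]+.5)*.6-.5+[200,30]
inv=lambda P:1000*(P-O)@M.T
for z in(.075,.077):print('bar',inv(onz(w,Wp([(672,260),(661,420)]),z)))
print('entry left shaft z42',inv(onz(w,Wp([(637,175)]),.042)))
def onx(p,x):
    v=ray(w,p)@M.T;C=M@(w['C']-O);return 1000*(C+v*((x-C[0])/v[:,0])[:,None])
print('board edge',onx(Wp([(433,480),(440,440),(553,436)]),-.225))
print('tips',onx(Wp([(410,377),(439,377),(568,377),(595,377)]),-.273))
E
```

```text
bar [[-310.    47.5   75. ]
 [-272.    48.6   75. ]]
bar [[-310.6   46.9   77. ]
 [-273.2   47.9   77. ]]
entry left shaft z42 [[-323.    46.7   42. ]]
board edge [[-225.    -9.7   33.7]
 [-225.    -9.5   11. ]
 [-225.    31.     8.7]]
tips [[-273.   -11.5   55.3]
 [-273.    -4.    55.3]
 [-273.    29.4   55.5]
 [-273.    36.4   55.6]]
```

step_arm([
  [0.4, -0.008, 0, 0.001, 0, 0, 0],
  [0.4, -0.016, 0, 0.002, 0, 0, 0],
  [0.4, -0.022, 0, 0.002, 0, 0, 0],
  [0.4, -0.027, 0, 0.002, 0, 0, 0],
  [0.4, -0.032, 0, 0.002, 0, 0, 0],
  [0.4, -0.038, 0, 0.002, 0, 0, 0],
  [0.4, -0.044, 0, 0.002, 0, 0, 0],
  [0.4, -0.05, 0, 0.002, 0, 0, 0],
])

```text
time: 5.0
ee_pos: [0.5219, 0.1982, 0.06]
eef_rot: [[-0.185, 0.983, 0.006], [0.983, 0.185, 0.003], [0.002, 0.007, -1.0]]
force: [-3.6, 5.2, 0.3]
finger_gap: 0.4
```

```bash
python3 look.py l3.png
```

```text
lane tcp mm -211.38931684990527 12.337410961718447 60.043250704044155 [-2.7565 -0.3815 -1.0071] 5.15
```

View pics/l3.png

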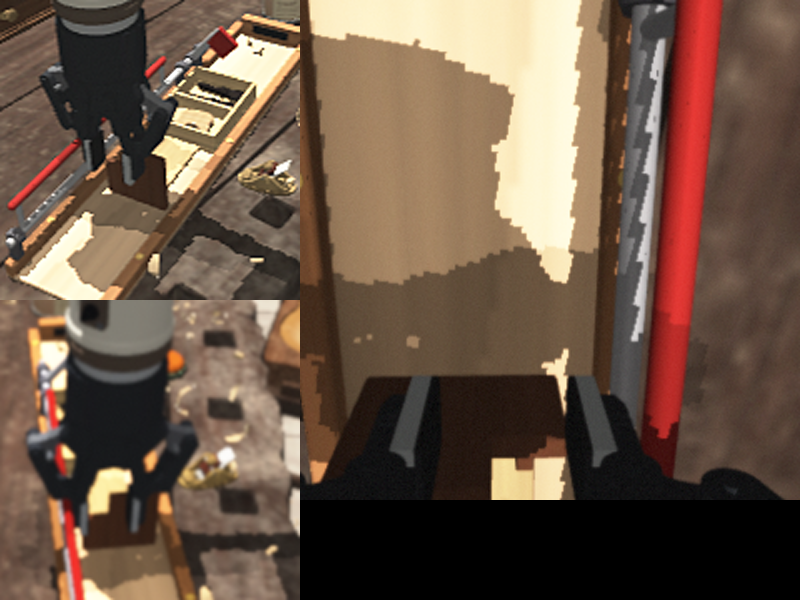

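Finger B pushes on the tall board while the bar stays held up and the blade stays raised. I'll continue.

step_arm([
  [0.4, -0.006, 0, 0, 0, 0, 0],
  [0.4, -0.014, 0, 0, 0, 0, 0],
  [0.4, -0.022, 0, 0, 0, 0, 0],
  [0.4, -0.03, 0, 0, 0, 0, 0],
  [0.4, -0.038, 0, 0, 0, 0, 0],
  [0.4, -0.046, 0, 0, 0, 0, 0],
  [0.4, -0.054, 0, 0, 0, 0, 0],
  [0.4, -0.06, 0, 0, 0, 0, 0],
])

```text
time: 5.95
ee_pos: [0.533, 0.1388, 0.0601]
eef_rot: [[-0.185, 0.983, 0.006], [0.983, 0.185, 0.003], [0.001, 0.007, -1.0]]
force: [-4.0, 5.0, 0.6]
finger_gap: 0.4
```

```bash
python3 look.py l4.png
```

```text
lane tcp mm -150.98682308891438 12.225492765194447 60.05447317759157 [-3.2366  0.2098  0.2287] 6.1
```

Another 46 mm, then small steps until it touches the stop.

step_arm([
  [0.4, -0.006, 0, 0, 0, 0, 0],
  [0.4, -0.014, 0, 0, 0, 0, 0],
  [0.4, -0.022, 0, 0, 0, 0, 0],
  [0.4, -0.03, 0, 0, 0, 0, 0],
  [0.4, -0.036, 0, 0, 0, 0, 0],
  [0.4, -0.041, 0, 0, 0, 0, 0],
  [0.4, -0.045, 0, 0, 0, 0, 0],
  [0.4, -0.048, 0, 0, 0, 0, 0],
])

```text
time: 6.9
ee_pos: [0.5418, 0.0916, 0.0601]
eef_rot: [[-0.185, 0.983, 0.006], [0.983, 0.185, 0.002], [0.001, 0.006, -1.0]]
force: [-3.7, 5.6, 1.3]
finger_gap: 0.396
```

step_arm([
  [0.4, -0.002, 0.0003, 0, 0, 0, 0],
  [0.4, -0.004, 0.0003, 0, 0, 0, 0],
  [0.4, -0.006, 0.0003, 0, 0, 0, 0],
])

```text
time: 7.2
ee_pos: [0.5428, 0.0868, 0.06]
eef_rot: [[-0.185, 0.983, 0.005], [0.983, 0.185, 0.004], [0.003, 0.006, -1.0]]
force: [-4.1, 5.6, 2.7]
finger_gap: 0.397
```

step_arm([
  [0.4, -0.002, 0.0003, 0, 0, 0, 0],
  [0.4, -0.004, 0.0003, 0, 0, 0, 0],
])

```text
time: 7.4
ee_pos: [0.5434, 0.084, 0.06]
eef_rot: [[-0.185, 0.983, 0.004], [0.983, 0.185, 0.005], [0.004, 0.005, -1.0]]
force: [-4.3, 6.9, 2.1]
finger_gap: 0.4
```

step_arm([
  [0.4, -0.003, 0.0003, 0, 0, 0, 0],
  [0.4, -0.005, 0.0003, 0, 0, 0, 0],
])

```text
time: 7.6
ee_pos: [0.5442, 0.0803, 0.0601]
eef_rot: [[-0.185, 0.983, 0.003], [0.983, 0.185, 0.007], [0.006, 0.004, -1.0]]
force: [-3.4, 7.3, 1.7]
finger_gap: 0.403
```

step_arm([
  [0.4, -0.003, 0.0003, 0, 0, 0, 0],
  [0.4, -0.004, 0.0003, 0, 0, 0, 0],
])

```text
time: 7.8
ee_pos: [0.5447, 0.078, 0.0601]
eef_rot: [[-0.184, 0.983, 0.002], [0.983, 0.184, 0.01], [0.01, 0.004, -1.0]]
force: [-4.9, 11.3, 2.9]
finger_gap: 0.402
```

step_arm([
  [0.4, -0.003, 0.0003, 0, 0, 0, 0],
  [0.4, -0.003, 0.0003, 0, 0, 0, 0],
])

```text
time: 8.0
ee_pos: [0.5447, 0.078, 0.0601]
eef_rot: [[-0.183, 0.983, 0.0], [0.983, 0.183, 0.015], [0.015, 0.003, -1.0]]
force: [-5.6, 13.4, 3.4]
finger_gap: 0.403
```

```bash
python3 look.py l5.png
```

```text
lane tcp mm -89.82957601479914 12.294284973080627 60.08171793029896 [-5.3773 12.4336  4.3212] 8.15
```

View pics/l5.png

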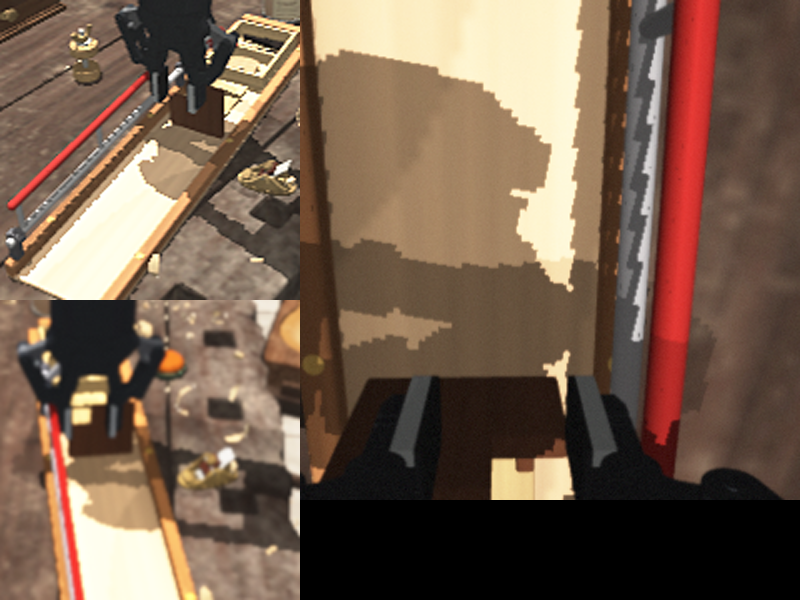

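Scene shows the box front at the stop, and pushing stalls at about 12 N at the expected home position (TCP lane x −90). I'll press once more, then back off straight while still holding the bar.

step_arm([
  [0.4, -0.004, 0.0003, 0, 0, 0, 0],
  [0.4, -0.005, 0.0003, 0, 0, 0, 0],
])

```text
time: 8.35
ee_pos: [0.5447, 0.0778, 0.0601]
eef_rot: [[-0.182, 0.983, -0.002], [0.983, 0.182, 0.024], [0.024, 0.002, -1.0]]
force: [-6.8, 23.5, 5.7]
finger_gap: 0.399
```

step_arm([
  [0.4, 0.004, 0, 0, 0, 0, 0],
  [0.4, 0.01, 0, 0, 0, 0, 0],
  [0.4, 0.016, 0, 0, 0, 0, 0],
  [0.4, 0.016, 0, 0, 0, 0, 0],
])

```text
time: 8.75
ee_pos: [0.5418, 0.0939, 0.0605]
eef_rot: [[-0.182, 0.983, -0.002], [0.983, 0.182, 0.023], [0.023, 0.002, -1.0]]
force: [-1.8, 0.9, -0.2]
finger_gap: 0.402
```

```bash
python3 look.py l6.png
```

```text
lane tcp mm -105.96231422409225 12.250431381458018 60.43257361187257 [-2.489   1.5688  0.4799] 8.9
```

Home: 23 N moved it only 0.2 mm. Now I'll ease the bar back in.

step_arm([
  [0.4, 0, -0.005, 0, 0, 0, 0],
  [0.4, 0, -0.01, 0, 0, 0, 0],
  [0.4, 0, -0.015, 0, 0, 0, 0],
  [0.4, 0, -0.02, 0, 0, 0, 0],
  [0.4, 0, -0.025, 0, 0, 0, 0],
  [0.4, 0, -0.03, 0, 0, 0, 0],
  [0.4, 0, -0.035, 0, 0, 0, 0],
  [0.4, 0, -0.036, 0, 0, 0, 0],
])

```text
time: 9.7
ee_pos: [0.5061, 0.0871, 0.0606]
eef_rot: [[-0.181, 0.983, -0.002], [0.983, 0.181, 0.024], [0.024, 0.003, -1.0]]
force: [-0.4, 0.3, 0.1]
finger_gap: 0.403
```

step_arm([
  [0.4, 0, 0, -0.02, 0, 0, 0],
  [0.4, 0, 0, -0.05, 0, 0, 0],
  [0.4, 0, 0, -0.09, 0, 0, 0],
  [0.4, 0.03, 0, -0.14, 0, 0, 0],
  [0.4, 0.08, -0.02, -0.17, 0, 0, 0],
  [0.4, 0.12, -0.04, -0.18, 0, 0, 0],
  [0.4, 0.14, -0.06, -0.18, 0, 0, 0],
  [0.4, 0.14, -0.08, -0.18, 0, 0, 0],
])

```text
time: 10.5
ee_pos: [0.4013, 0.2087, 0.2454]
eef_rot: [[-0.186, 0.983, 0.001], [0.982, 0.186, 0.026], [0.025, 0.006, -1.0]]
force: [0.9, -0.5, -0.1]
finger_gap: 0.401
```

```bash
python3 - <<'E'
from h import *
a=snap('scene');b=snap('side');w=snap('wrist')
print(r.state()['ee_pos'],r.state()['time'])
cv2.imwrite('pics/fin.png',np.hstack([cv2.resize(a['pixels'][165:345,215:415],(480,432),interpolation=2),cv2.resize(b['pixels'][170:370,290:410],(259,432),interpolation=2)])[:,:,::-1])
E
```

```text
[0.40222134 0.20616627 0.24399939] 10.65
```

View pics/fin.png

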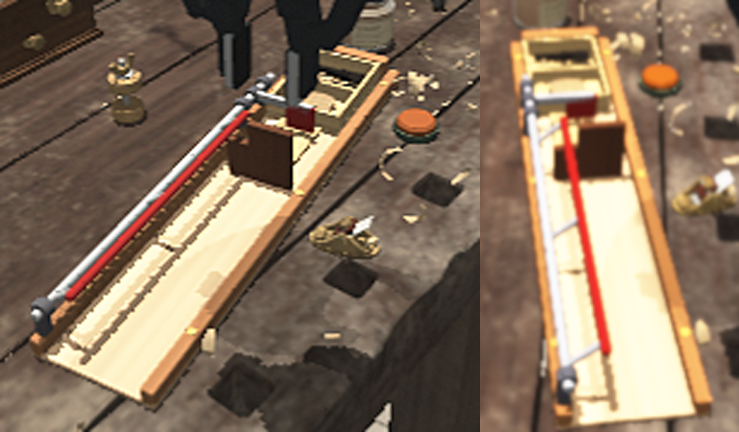

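The tray is against the stop, the gate is shut between box and board, and the bystanders are undisturbed. Handing in.

```bash
python3 -c "
from plant import r
print(r.job_done())"
```

```text
the job is handed in; nothing more can be done
None
```

The tray is fully home against the end stop, the gate has dropped shut behind the box, and the job is handed in at about 11 s of the 40 s allowed.

- **Gate:** one finger pressed the bar outward until the gate stood at about 0.9 rad. It held the bar there for the whole push; 0.6 is enough to clear.
- **Push:** the other finger pushed the tall part of the dark board about 145 mm. Sliding force was about 5 to 7 N. At the expected home position a 23 N push moved the tool only about 0.2 mm, so I took the tray as home.
- **Release:** I backed off the board with the bar still held, eased the bar back in, then lifted the arm clear.

**Last checks:** the final pictures show the tray box against the stop and the gate shut between box and board. The plane, rosin, spool and jar looked undisturbed. The pegs are hard to make out in these pictures, though dark shapes show in the front compartment, and I didn't measure the fittings separately. The tool leaned about 0.024 rad while pressing at the stop, which had no visible effect. The tip height I measured differed from the stated value by about 7 mm, so I chose a height that stayed close to 48 to 55 mm either way. Nothing failed.

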